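# Run the hand nut onto the sprocket stand

## Robot

A 7-joint arm with a two-finger parallel gripper is mounted at the origin on the work surface. World frame = base frame: x ahead of the robot, y to its left, z up, the work surface at z = 0. Lengths are in m, angles in rad, forces in N, time in s.
With the tool pointing down it reaches from about 0.425 to 1.025 m from the base axis. Payload 3.6 kg.
Tool frame: the origin (TCP) lies at the very end of the fingers, on their centre line; the grasp point (between the pads) lies 19 mm behind it (grip_depth is the distance from the TCP to the grasp point, in m); y points along the fingers, z is the direction in which the jaws open and shut, and the axes are right-handed (so a half turn about y gives the same grasp; the last joint's range is limited). The gripper opens to 85 mm and grips with 20 to 120 N. Pads are 22 mm wide; open, the fingers measure 114 mm over their backs; the gripper's body (76 mm by 85 mm) begins 54 mm behind the grasp point. The pads swing forward as they close: fully open they stand 13 mm farther back than shut.
Start: joints at [1.185, 0.591, 0.048, 1.609, -0.033, 0.943, -0.034], TCP at [0.209, -0.694, 0.231] pointing down, gripper open.
Joint ranges: [-2.69, 2.69], [-0.47, 2.24], [-1.27, 1.36], [0.19, 2.51], [-1.53, 4.68], [0.08, 2.07], [-3.09, 3.09]. Speed limits (rad/s): [2.57, 2.57, 3.14, 3.14, 3.14, 3.14, 3.14].

## Interface

Orientations are given as a unit quaternion [w, x, y, z].
In Python, from workcell import read_state, camera, sign_off, look_for, outline_of, grip_depth gives the robot as it stands.
- The arm moves only by the tool arm_command, never from a script. Its argument "deltas" is a list of rows, each a list of 5 numbers: the opening, from 0 (shut) to 1 (fully open), then the shift along the tool's x, y, z in cm, then the turn about the tool's y in degrees. In form: [[grip, x, y, z, twist], ...]. A call has 1 to 5 rows; each row is the pose to reach, as a shift and turn from the pose commanded when the call began, along the tool's axes at that moment; what a row does not reach only later rows make up. A row lasts 1/10 s, in which the tool goes at most 50 mm and 8.59 degrees, less where a joint would pass 70% of its speed; a pose out of reach is approached as far as the arm can. A call with a gripper value outside its range is refused whole. The fingers move at their own pace and stop on an object; the grip force is fixed at half the most. Time passes only in rows, so rows that repeat a pose let the fingers close. It gives the time, the measured TCP pose, the force and the opening at its end, in the units of the state.
- read_state(): the state, without advancing time (a new reading comes with each control period).
- camera(name): name is "scene" or "top"; returns a dict with "color" (480x640x3 uint8, red, green, blue), "range_z" (480x640 float32, m along the optical axis (not along the pixel's ray), 0 where there is no reading), "fx", "fy", "cx", "cy" (pixels), "extrinsics" (4x4, takes a point from world to camera coordinates). Camera axes: x right, y down, z forward; pixel columns grow to the right and rows downward; lengths in m; the calibration is good to about 2 mm. A picture is of the moment at which its call begins.
- sign_off(): hands the job in, once; it reports no verdict.
Trained networks look in a picture, given as the dict that the camera call returned (one of the last four; its "shot" number tells which), for a name from the list of things; names that differ only in an ending like _2 or _b are one class to them, and where a whole thing is asked for, a point or a joint stands for the part that bears it (a point fixed in the world has none). Each returns a list of dicts, best first, with "confidence" (0 to 1); they miss things now and then, are a little off and sometimes report something else, mostly with a low value. They report only what shows in the picture. A call takes as long as a camera call. They do not tell look-alikes from the thing itself.
- look_for(picture, name): "rect" ([left, top, right, bottom] in pixels, round what is visible of it).
- outline_of(picture, name): "pixels" (480x640 bool, what is visible of it) and "rect" ([left, top, right, bottom] in pixels, round what is visible of it).
The state is a dict: "clock": time; "q": joint angles; "joint_vel": joint speeds; "tau": joint torques, N m; "eef_pos": TCP position; "eef_rot": TCP orientation; "ft_force": force on the tool from outside, world axes, zero at the start; "torque": the same for the moment, N m; "finger_gap": finger opening in m.
Only numpy, scipy, OpenCV 4.12 (cv2) and the standard library are available. Lean on these libraries where they do the work, as an engineer would, in place of code of your own. Each camera call takes 0.05 s, during which the arm holds its last target.

## Task

The hand nut sits loose on the threaded post of the sprocket stand, over a sprocket, not yet on the thread. Without lifting it off, turn it gently backward (anticlockwise from above) until it drops into the thread, then forward (clockwise) to run it all the way down until it is snug against the sprocket, and let go. If it resists anywhere, ease off rather than force the thread, and leave the other things on the bench where they are.

Things in the scene. Friction and masses are not known exactly. Their poses are not given: they have to be found in the camera images.
- stand: grey round stand screwed to the bench, foot 124 mm across, with an upright 28 mm steel post. Origin on the post's axis at bench height, z up. The post has a coarse three-start right-hand thread, 38 mm across: one turn forward lowers the nut 33 mm. Where its starts stand around the post differs each time, is hidden under the nut and is not shown by this yaw.
- land (a point): on the post's axis, 79 mm above the bench, level with three flat lands, 78 degrees long each, on which the nut's inner lugs rest at first. A stop tooth 5 mm high ends each land on the forward (clockwise) side. Backward of each land is the gap to the thread, with about 16 degrees of free turning before the next teeth; the nut may hang askew on one land until it is turned well into it.
- seat (a point): on the post's axis, 44 mm above the bench: level with the sprocket's top, where the nut's underside must come. Clamping resistance is felt there: 0.2 to 0.3 N m on the nut makes it snug.
- nut: aluminium hand nut, 0.24 kg: round cap 54 mm across, 49 mm high, closed, a straight grip bar standing across its top. Origin at the centre of its underside, z up, x along the bar. Its underside starts 66 mm above the bench. After 15 to 80 degrees backward it falls 9 to 11 mm; from there about 145 to 165 degrees forward seat it. It has some 2.5 mm of up and down play in the thread.
- bar (a point): centre of the nut's grip bar, 64 mm above the nut's underside. The bar is 64 mm long (along x), 14 mm thick (along y) and 30 mm high, plain faces; the cap's top is 15 mm below this point.
- sprocket: dark steel sprocket ring, 94 mm across the teeth, 42 mm hole, 4 mm thick, lying on the stand's shoulder around the post. Origin at the centre of its underside.
- oil_bottle: bystander: white oil bottle, 44 mm across, 130 mm high. Origin under its centre.
- grease_jar: bystander: clear jar with steel lid, 68 mm across, 60 mm high. Origin under its centre.
- wrench: bystander: flat steel wrench 170 mm long, lying along its x.
- screwdriver: bystander: black-handled screwdriver 190 mm long, lying along its x.
- spacer: bystander: aluminium spacer ring, 40 mm across, 10 mm high, lying near the stand. Origin under its centre.
- hub_cone: bystander: steel hub cone, 32 mm across, 40 mm high, standing near the stand. Origin under its centre.
- tray: bystander: black divided parts tray 110 x 160 x 30 mm, open on top. Origin under its centre.
Not all that is in view belongs to the job. Leave any green or purple look-alike of the nut alone. There is more than one size of the sprocket; the one meant has the size given above.

How it is judged:
On the way, in this order (a step that is already met when the one before it is completed fails the run):
1. the nut has dropped off the lands into the thread starts (z of nut in the frame of stand below 0.0595 m), for 0.2 s.
2. run down onto the sprocket, the nut is snug: it presses on the sprocket with over 8 N and is held down by the thread (z of nut in the frame of stand below 0.0455 m and contact force between nut and sprocket above 8 N and contact force between nut and stand above 6 N), for 0.1 s.
At the end, for the whole second after the job is handed in: The nut, once made snug, stays run down on the post, its underside within 1.5 mm of the sprocket's top (44 mm above the bench), upright (3 degrees) and within 4 mm of the post's axis, at rest and released; the sprocket lies on the shoulder (z of nut in the frame of stand below 0.0455 m and horizontal distance between nut and stand below 0.004 m and angle between nut's own z axis and vertical below 0.06 rad and z of sprocket in the frame of stand below 0.0415 m and linear speed of nut below 0.01 m/s); the robot touches nothing.
It fails at once if the thread is forced: nut and post press on each other with more than 60 N (contact force between nut and stand above 60 N).
It fails at once if the nut is lifted more than 4 mm above where it sat (z of nut in the frame of stand above 0.0698 m).
It fails at once if a bystander is moved more than 20 mm (distance of any of oil_bottle, grease_jar, wrench, screwdriver, spacer, hub_cone, tray from where it was at the start of the episode above 0.02 m).
It also fails if it takes over 72 s, if anything falls off the work surface, if the arm or the gripper's body presses on something with over 40 N, if the wrist force passes 120 N, or if a joint passes its speed limit or range.

## Working session

There is one attempt and no reset: what is moved stays moved. The work goes in short steps, Python scripts to look and compute and a tool call to move; the robot and the scene stay as the last step left them, time stands still between calls to the robot, and variables do not carry over. Pictures are saved under pics/ and viewed, and the job is handed in when it is done.

Besides the shell and the picture viewer there is one more tool, called as a command line: name --pt "numbers of a row" for each row, then --argument value for the rest. arm_command: Moves the arm, as the interface text tells. Its arguments: {"type":"object","properties":{"deltas":{"type":"array","items":{"type":"array","items":{"type":"number"}}}},"required":["deltas"]}

```bash
ls; mkdir -p pics
cat > h.py <<'E'
import numpy as np, cv2
from workcell import *
def pts(p):
    z=p["range_z"];v,u=np.mgrid[0:480,0:640]
    c=np.stack([(u-p["cx"])/p["fx"]*z,(v-p["cy"])/p["fy"]*z,z,np.ones_like(z)],-1)
    return (c@np.linalg.inv(p["extrinsics"]).T)[...,:3]
E
python3 - <<'E'
from h import *
s=read_state();print({k:np.round(v,3).tolist() for k,v in s.items()}, grip_depth)
for n in("scene","top"):
    p=camera(n);cv2.imwrite(f"pics/{n}0.png",p["color"][...,::-1])
    W=pts(p)
    print(n,p["extrinsics"].round(3).tolist())
    for t in("nut","stand","sprocket","bar"):
        for o in outline_of(p,t)[:4]:
            m=o["pixels"]&(p["range_z"]>0);q=W[m]
            print(t,round(o["confidence"],2),np.round(o["rect"]),q.min(0).round(3),q.max(0).round(3),np.median(q,0).round(3))
E
```

```text
pics
{'clock': 0.0, 'q': [1.186, 0.592, 0.048, 1.61, -0.033, 0.943, -0.034], 'joint_vel': [-0.0, 0.0, -0.0, 0.002, 0.001, -0.001, 0.001], 'tau': [-0.0, -54.869, 1.547, -19.812, 0.009, 0.009, -0.0], 'eef_pos': [0.208, -0.694, 0.23], 'eef_rot': [0.103, -0.103, 0.7, -0.699], 'ft_force': [0.03, 0.577, -0.144], 'torque': [0.011, -0.001, 0.007], 'finger_gap': 0.085} 0.0187
scene [[-0.692, 0.722, 0.004, 0.433], [0.507, 0.49, -0.709, -0.237], [-0.514, -0.489, -0.705, 1.449], [0.0, 0.0, 0.0, 1.0]]
nut 0.97 [276. 205. 302. 244.] [ 0.531 -0.237 -0.   ] [ 0.614 -0.116  0.085] [ 0.594 -0.134  0.051]
nut 0.81 [373. 268. 402. 312.] [ 0.495  0.102 -0.003] [0.61  0.175 0.086] [0.59  0.154 0.051]
nut 0.67 [336. 204. 358. 249.] [ 0.431 -0.127  0.001] [0.576 0.035 0.15 ] [0.558 0.011 0.116]
nut 0.66 [530. 306. 571. 356.] [ 0.365  0.414 -0.001] [0.491 0.467 0.136] [0.48  0.446 0.073]
stand 0.72 [321. 245. 373. 279.] [ 0.491 -0.057 -0.   ] [0.61  0.064 0.069] [0.576 0.027 0.016]
sprocket 0.66 [324. 237. 367. 260.] [ 0.47  -0.073  0.001] [0.594 0.047 0.05 ] [0.564 0.018 0.046]
sprocket 0.54 [387. 218. 406.
[... 732 characters left out ...]
0.085] [ 0.585 -0.144  0.051]
nut 0.6 [295. 245. 328. 275.] [ 0.523 -0.03   0.041] [0.584 0.035 0.15 ] [0.547 0.001 0.116]
stand 0.8 [285. 235. 340. 291.] [ 0.489 -0.062 -0.004] [0.614 0.063 0.049] [ 0.538 -0.002  0.013]
stand 0.52 [112. 194. 150. 226.] [ 0.646  0.384 -0.004] [0.72  0.473 0.067] [0.676 0.411 0.058]
sprocket 0.7 [292. 242. 335. 285.] [ 0.504 -0.046  0.009] [0.599 0.047 0.147] [0.548 0.003 0.044]
sprocket 0.6 [291. 325. 315. 348.] [ 0.357 -0.003 -0.007] [0.414 0.05  0.009] [0.384 0.025 0.003]
bar 0.75 [235. 235. 263. 259.] [ 0.549  0.118 -0.001] [0.61  0.171 0.084] [0.578 0.14  0.051]
bar 0.56 [296. 248. 324. 275.] [ 0.523 -0.028  0.042] [0.584 0.03  0.15 ] [0.547 0.001 0.116]
```

View pics/scene0.png

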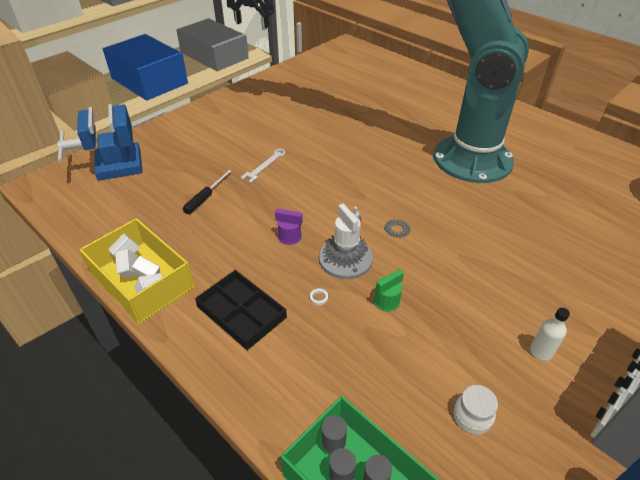

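View pics/top0.png

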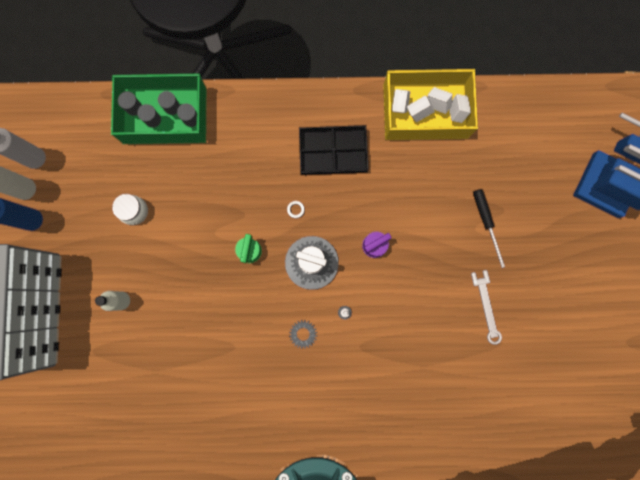

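Run:
```python
from h import *
for n in("scene","top"):
    p=camera(n);W=pts(p)
    m=(W[...,2]>.135)&(W[...,2]<.155)&(abs(W[...,1])<.06)&(abs(W[...,0]-.55)<.06)
    q=W[m];r=cv2.minAreaRect((q[:,:2]*1000).astype(np.float32))
    print(n,m.sum(),q.mean(0),np.median(q[:,2]),r)
    c=q[:,:2]-q[:,:2].mean(0);w,v=np.linalg.eigh(np.cov(c.T));print(np.sqrt(12*w),v[:,1],np.degrees(np.arctan2(v[1,1],v[0,1])))
    # foot / sprocket
    m=(W[...,2]>.040)&(W[...,2]<.050)&(abs(W[...,1])<.06)&(abs(W[...,0]-.55)<.06)
    q=W[m];print('spr',cv2.minEnclosingCircle((q[:,:2]*1000).astype(np.float32)))
    m=(W[...,2]>.006)&(W[...,2]<.03)&(abs(W[...,1])<.075)&(abs(W[...,0]-.55)<.075)
    q=W[m];print('foot',cv2.minEnclosingCircle((q[:,:2]*1000).astype(np.float32)))
    x,y=(np.r_[.547,.002,.1,1]@p["extrinsics"].T)[:2],0
    c=p["color"][180:320,240:420] ;cv2.imwrite(f"pics/{n}0z.png",cv2.resize(c[...,::-1],None,fx=4,fy=4,interpolation=3))
```

```text
scene 203 [0.55017152 0.00506567 0.14445847] 0.14584550924415507 ((547.337158203125, 2.5819053649902344), (65.27860260009766, 15.81319808959961), 72.59664916992188)
[0.01491465 0.06754133] [0.30432543 0.95256812] 72.28241500127359
spr ((547.4566040039062, 2.450416326522827), 48.67777633666992)
foot ((546.1846313476562, 3.328867197036743), 84.79035949707031)
top 207 [0.55018266 0.00097717 0.14392658] 0.14408728127612513 ((550.3319091796875, 0.9272117614746094), (63.21353530883789, 13.837544441223145), 72.45854949951172)
[0.01420167 0.06339379] [0.30143536 0.95348661] 72.45616534058576
spr ((551.0114135742188, 0.6053287982940674), 46.82941436767578)
foot ((556.6759033203125, -10.194555282592773), 83.9819107055664)
```

The nut sits in the white cap with its bar across at the top view (312,260), and on the stand in the scene view (347,228). The green look-alike is at (248,250) and the purple one at (377,245). The bar is at about (0.549, 0.002), its axis is at 72.4°, and its top is at about 0.145, which matches the given sizes. Next I'll work out the move in tool axes.

```bash
cat >> h.py <<'E'
from scipy.spatial.transform import Rotation as R
def rot(s): w,x,y,z=s["eef_rot"]; return R.from_quat([x,y,z,w]).as_matrix()
def rep(target=(.549,.0017,.2), bar=72.4):
    s=read_state();M=rot(s);d=(np.array(target)-s["eef_pos"])@M*100
    zz=np.degrees(np.arctan2(M[1,2],M[0,2]))
    # twist + = about tool y (down) = clockwise: reduces zz
    print("t",round(s["clock"],2),"pos",np.round(s["eef_pos"],4),"zyaw",round(zz,1),"toolY",M[:,1].round(3),"d_cm",d.round(2),"twist",round(((zz-(bar+90)+90)%180)-90,1),"q",np.round(s["q"],3),"F",np.round(s["ft_force"],1),"T",np.round(s["torque"],2),"gap",round(float(s["finger_gap"]),4))
E
python3 -c "
from h import *
rep()"
```

```text
t 0.6 pos [ 0.2086 -0.6943  0.2313] zyaw -73.3 toolY [-0. -0. -1.] d_cm [-52.63   3.13 -56.87] twist -55.7 q [ 1.186  0.591  0.048  1.609 -0.033  0.943 -0.034] F [-0.2 -0.3 -0. ] T [ 0.   -0.01 -0.02] gap 0.0856
```

arm_command --pt "1 -2.6 0 -2.8 0" --pt "1 -5.3 0 -5.7 0" --pt "1 -7.9 0 -8.5 0" --pt "1 -10.5 0 -11.4 0" --pt "1 -13.2 0 -14.2 0"

```text
clock: 1.1
eef_pos: [0.2945, -0.519, 0.2315]
eef_rot: [-0.103, 0.103, -0.699, 0.7]
ft_force: [0.1, -0.3, 0.4]
finger_gap: 0.0852
```

arm_command --pt "1 -2.6 0 -2.8 0" --pt "1 -5.3 0 -5.7 0" --pt "1 -7.9 0 -8.5 0" --pt "1 -10.5 0 -11.4 0" --pt "1 -13.2 0 -14.2 0"

```text
clock: 1.6
eef_pos: [0.3802, -0.3451, 0.2316]
eef_rot: [-0.103, 0.103, -0.699, 0.7]
ft_force: [-0.1, 0.5, -0.2]
finger_gap: 0.0858
```

arm_command --pt "1 -2.6 0 -2.8 0" --pt "1 -5.3 0 -5.7 0" --pt "1 -7.9 0 -8.5 0" --pt "1 -10.5 0 -11.4 0" --pt "1 -13.2 0 -14.2 0"

```text
clock: 2.1
eef_pos: [0.4658, -0.1711, 0.2317]
eef_rot: [-0.103, 0.102, -0.699, 0.7]
ft_force: [-0.2, 0.4, -0.5]
finger_gap: 0.0855
```

arm_command --pt "1 -2.6 0 -2.8 0" --pt "1 -5.3 0 -5.7 0" --pt "1 -7.9 0 -8.5 0" --pt "1 -10.5 0 -11.4 0" --pt "1 -13.0 0 -14.2 0"

```text
clock: 2.6
eef_pos: [0.5497, 0.0026, 0.2316]
eef_rot: [-0.103, 0.103, -0.7, 0.7]
ft_force: [0.9, -0.6, 0.1]
finger_gap: 0.0853
```

arm_command --pt "1 0 0 0 -8" --pt "1 0 0 0 -16" --pt "1 0 0 0 -24" --pt "1 0 0 0 -32" --pt "1 0 0 0 -40"

```text
clock: 3.1
eef_pos: [0.5491, 0.0009, 0.2315]
eef_rot: [-0.338, 0.338, -0.621, 0.621]
ft_force: [1.0, 0.8, 0.4]
finger_gap: 0.0854
```

arm_command --pt "1 0 0 0 -8" --pt "1 0 0 0 -15.7" --pt "1 0 0 0 -15.7"

```text
clock: 3.4
eef_pos: [0.549, 0.0008, 0.2315]
eef_rot: [0.418, -0.417, 0.571, -0.571]
ft_force: [0.4, 0.1, 0.7]
finger_gap: 0.0852
```

```bash
python3 -c "
from h import *
rep()"
```

```text
t 3.4 pos [0.549  0.0008 0.2315] zyaw -17.6 toolY [ 0.  0. -1.] d_cm [-0.09  3.15 -0.03] twist -0.0 q [ 0.18   0.389 -0.344  1.996  0.182  0.785 -0.577] F [0.4 0.1 0.7] T [ 0.    0.01 -0.04] gap 0.0852
```

arm_command --pt "1 -0.1 3 0 0" --pt "1 -0.1 6 0 0" --pt "1 -0.1 9 0 0" --pt "1 -0.1 11.0 0 0" --pt "1 -0.1 11.0 0 0"

```text
clock: 3.9
eef_pos: [0.5472, 0.0016, 0.1189]
eef_rot: [0.415, -0.419, 0.572, -0.57]
ft_force: [-0.4, -0.8, 0.1]
finger_gap: 0.0851
```

arm_command --pt "0.5 0 0 0 0" --pt "0.5 0 0 0 0" --pt "0.5 0 0 0 0" --pt "0.5 0 0 0 0"

```text
clock: 4.3
eef_pos: [0.55, 0.0019, 0.1224]
eef_rot: [-0.418, 0.417, -0.57, 0.571]
ft_force: [-0.5, 0.4, 0.8]
finger_gap: 0.0425
```

```bash
python3 -c "
from h import *
rep((.549,.0017,.12))
for n in ('scene','top'):
    p=camera(n);c=p['color'][160:310,260:440];cv2.imwrite('pics/%s1.png'%n,cv2.resize(c[...,::-1],None,fx=4,fy=4,interpolation=3))
"
```

```text
t 4.3 pos [0.55   0.0019 0.1224] zyaw -17.6 toolY [ 0.002  0.    -1.   ] d_cm [ 0.05  0.24 -0.09] twist -0.0 q [ 0.121  0.541 -0.281  2.079  0.275  0.554 -0.664] F [-0.5  0.4  0.8] T [ 0.03  0.07 -0.  ] gap 0.0425
```

View pics/scene1.png

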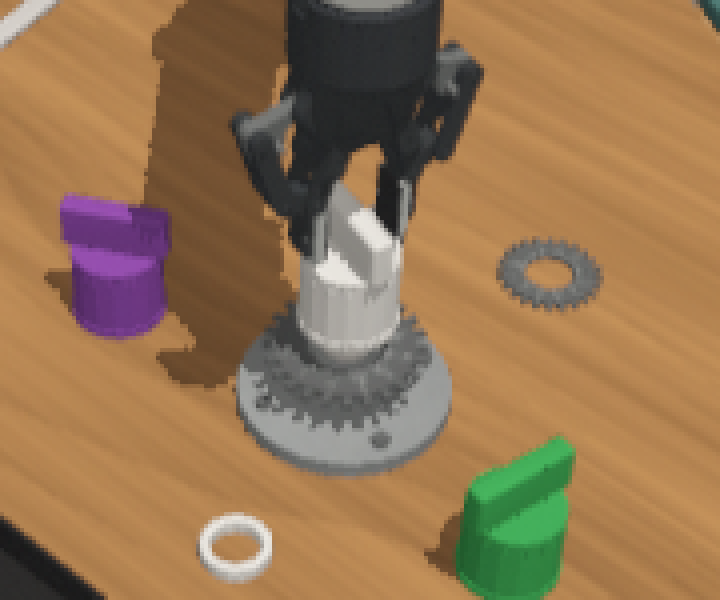

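The zoomed picture shows the fingers straddling the white bar at about (355,235), with the cap just below. I'll close to a loose cage so the nut stays free to drop.

arm_command --pt "0.3 0 0.1 0 0" --pt "0.25 0 0.1 0 0" --pt "0.22 0 0.1 0 0" --pt "0.22 0 0.1 0 0" --pt "0.22 0 0.1 0 0"

```text
clock: 4.9
eef_pos: [0.5492, 0.0019, 0.1203]
eef_rot: [0.418, -0.418, 0.571, -0.571]
ft_force: [-0.0, 0.9, 0.0]
finger_gap: 0.0186
```

```bash
python3 -c "
from h import *
rep((.549,.0017,.12))"
```

```text
t 4.9 pos [0.5492 0.0019 0.1203] zyaw -17.6 toolY [-0. -0. -1.] d_cm [ 0.03  0.03 -0.01] twist 0.0 q [ 0.12   0.545 -0.28   2.08   0.276  0.552 -0.665] F [-0.   0.9  0. ] T [-0.02  0.03 -0.03] gap 0.0186
```

arm_command --pt "0.22 0 0 0 -3" --pt "0.22 0 0 0 -6" --pt "0.22 0 0 0 -9" --pt "0.22 0 0 0 -12" --pt "0.22 0 0 0 -15"

```text
clock: 5.4
eef_pos: [0.5488, 0.0019, 0.1202]
eef_rot: [0.489, -0.489, 0.511, -0.51]
ft_force: [-0.7, -0.6, 0.0]
finger_gap: 0.0185
```

arm_command --pt "0.22 0 0 0 -3" --pt "0.22 0 0 0 -6" --pt "0.22 0 0 0 -9" --pt "0.22 0 0 0 -9" --pt "0.22 0 0 0 -9"

```text
clock: 5.9
eef_pos: [0.549, 0.0019, 0.1202]
eef_rot: [-0.527, 0.527, -0.472, 0.471]
ft_force: [-0.4, 0.3, -0.8]
finger_gap: 0.0194
```

```bash
cat >> h.py <<'E'
def bar():
    for n in("scene","top"):
        p=camera(n);W=pts(p);c=p["color"].astype(int)
        b=(c.min(-1)>90)&(c.max(-1)-c.min(-1)<30)
        A=(np.hypot(W[...,0]-.549,W[...,1]-.0017)<.035)&b&(W[...,2]>.055)
        z=W[A][:,2]
        print(n,A.sum(),"ztop98",np.percentile(z,98).round(4),"hist",np.histogram(z,bins=np.arange(.09,.165,.005))[0])
        return_=p
        v,u=(slice(160,310),slice(260,440))
        cv2.imwrite(f"pics/{n}_{p['shot']}.png",cv2.resize(p["color"][v,u][...,::-1],None,fx=4,fy=4,interpolation=3)); print(f"pics/{n}_{p['shot']}.png")
E
python3 -c "
from h import *
rep((.549,.0017,.12));bar()"
```

```text
t 5.9 pos [0.549  0.0019 0.1202] zyaw 6.4 toolY [-0.  0. -1.] d_cm [ 0.02  0.02 -0.  ] twist 24.0 q [ 0.204  0.559 -0.396  2.077  0.384  0.576 -0.352] F [-0.4  0.3 -0.8] T [ 0.04  0.11 -0.01] gap 0.0194
scene 934 ztop98 0.3182 hist [ 38  39  41  47  36 113  22  23  20  28  27  54   9   6   2]
pics/scene_7.pngTraceback (most recent call last):
  File "<string>", line 3, in <module>
    rep((.549,.0017,.12));bar()
                          ~~~^^
  File "h.py", line 20, in bar
    print(n,A.sum(),"ztop98",np.percentile(z,98).round(4),"hist",np.histogram(z,bins=np.arange(.09,.165,.005))[0])
                             ~~~~~~~~~~~~~^^^^^^
    return _quantile_unchecked(
        a, q, axis, out, overwrite_input, method, keepdims, weights)
    return _ureduce(a,
                    func=_quantile_ureduce_func,
    ...<5 lines>...
                    overwrite_input=overwrite_input,
                    method=method)
    r = func(a, **kwargs)
    result = _quantile(arr,
                       quantiles=q,
    ...<2 lines>...
                       out=out,
                       weights=wgt)
    slices_having_nans = np.isnan(arr[-1, ...])
                                  ~~~^^^^^^^^^
IndexError: index -1 is out of bounds for axis 0 with size 0
```

View pics/scene_7.png

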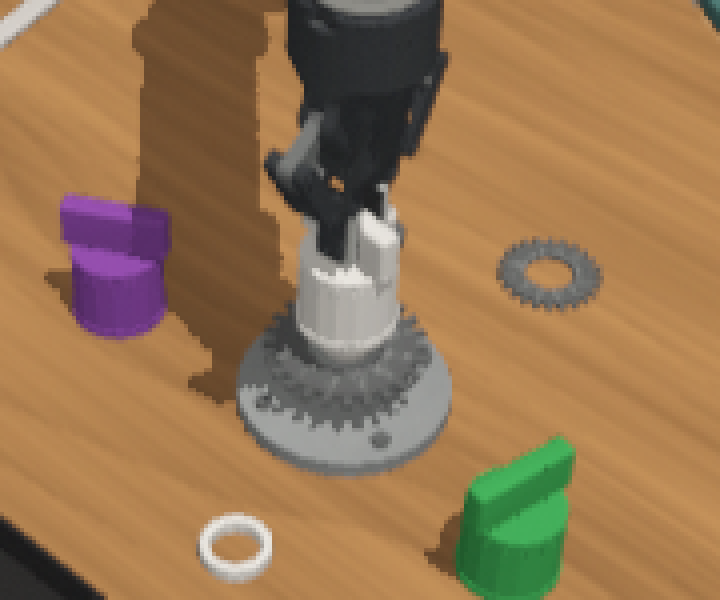

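```bash
sed -i 's/for n in("scene","top"):\n        p=camera(n);W=pts(p);c=/X/; s/"ztop98",np.percentile(z,98).round(4),//' h.py
python3 - <<'E'
s=open('h.py').read();i=s.index('def bar');s=s[:i]+s[i:].replace('("scene","top")','("scene",)').replace('.09,.165,.005','.08,.156,.004');open('h.py','w').write(s)
E
```

arm_command --pt "0.22 0 0 0 -3" --pt "0.22 0 0 0 -6" --pt "0.22 0 0 0 -9" --pt "0.22 0 0 0 -12" --pt "0.22 0 0 0 -12"

```text
clock: 6.5
eef_pos: [0.549, 0.0019, 0.1202]
eef_rot: [-0.573, 0.574, -0.414, 0.414]
ft_force: [-1.5, 0.9, 0.0]
finger_gap: 0.0188
```

```bash
python3 -c "
from h import *
rep((.549,.0017,.12));bar()"
```

```text
t 6.5 pos [0.549  0.0019 0.1202] zyaw 18.4 toolY [-0.  0. -1.] d_cm [ 0.02  0.02 -0.01] twist 36.0 q [ 0.246  0.568 -0.454  2.075  0.436  0.591 -0.192] F [-1.5  0.9  0. ] T [ 0.    0.17 -0.02] gap 0.0188
scene 971 hist [ 26  38  36  32  23  36  32  30  52 102  24  29  25  24  19  22  46  10]
pics/scene_9.png
```

The cap top still reads about 0.117, so the nut has not dropped, though the bar is following the cage. I'll keep turning backward.

arm_command --pt "0.22 0 0 0 -3" --pt "0.22 0 0 0 -6" --pt "0.22 0 0 0 -9" --pt "0.22 0 0 0 -12" --pt "0.22 0 0 0 -12"

```text
clock: 7.05
eef_pos: [0.5491, 0.0019, 0.1202]
eef_rot: [-0.613, 0.614, -0.352, 0.352]
ft_force: [-0.0, -0.5, 0.3]
finger_gap: 0.019
```

```bash
python3 -c "
from h import *
rep((.549,.0017,.12));bar()"
```

```text
t 7.05 pos [0.5491 0.0019 0.1202] zyaw 30.4 toolY [-0. -0. -1.] d_cm [ 0.01  0.02 -0.01] twist 48.0 q [ 0.286  0.578 -0.51   2.073  0.487  0.608 -0.032] F [-0.  -0.5  0.3] T [0.02 0.13 0.  ] gap 0.019
scene 991 hist [28 34 26 31 34 28 29 46 57 97 26 31 28 30 28 29 54  8]
pics/scene_10.png
```

arm_command --pt "0.22 0 0 0 -3" --pt "0.22 0 0 0 -6" --pt "0.22 0 0 0 -9" --pt "0.22 0 0 0 -12" --pt "0.22 0 0 0 -12"

```text
clock: 7.6
eef_pos: [0.5492, 0.0016, 0.1202]
eef_rot: [-0.647, 0.647, -0.286, 0.286]
ft_force: [-0.4, 0.4, -0.5]
finger_gap: 0.0188
```

```bash
python3 -c "
from h import *
rep((.549,.0017,.12));bar()"
```

```text
t 7.6 pos [0.5492 0.0016 0.1202] zyaw 42.3 toolY [-0. -0. -1.] d_cm [-0.02  0.02 -0.  ] twist 59.9 q [ 0.326  0.591 -0.567  2.071  0.536  0.626  0.13 ] F [-0.4  0.4 -0.5] T [-0.15  0.05 -0.  ] gap 0.0188
scene 1037 hist [32 27 35 36 36 29 35 38 60 96 31 32 33 30 31 34 58 10]
pics/scene_11.png
```

arm_command --pt "0.22 0 0 0 -3" --pt "0.22 0 0 0 -6" --pt "0.22 0 0 0 -9" --pt "0.22 0 0 0 -9"

```text
clock: 8.05
eef_pos: [0.5493, 0.0019, 0.1203]
eef_rot: [0.667, -0.667, 0.234, -0.234]
ft_force: [1.1, -0.0, 0.2]
finger_gap: 0.0187
```

```bash
python3 -c "
from h import *
rep((.549,.0017,.12));bar()"
```

```text
t 8.05 pos [0.5493 0.0019 0.1203] zyaw 51.3 toolY [ 0.  0. -1.] d_cm [-0.01  0.03 -0.03] twist 68.9 q [ 0.355  0.6   -0.609  2.07   0.571  0.641  0.252] F [ 1.1 -0.   0.2] T [ 0.01  0.09 -0.03] gap 0.0187
scene 1038 hist [ 31  29  30  33  32  32 115  67  32  27  25  31  29  41  54   7   5   1]
pics/scene_12.png
```

View pics/scene_12.png

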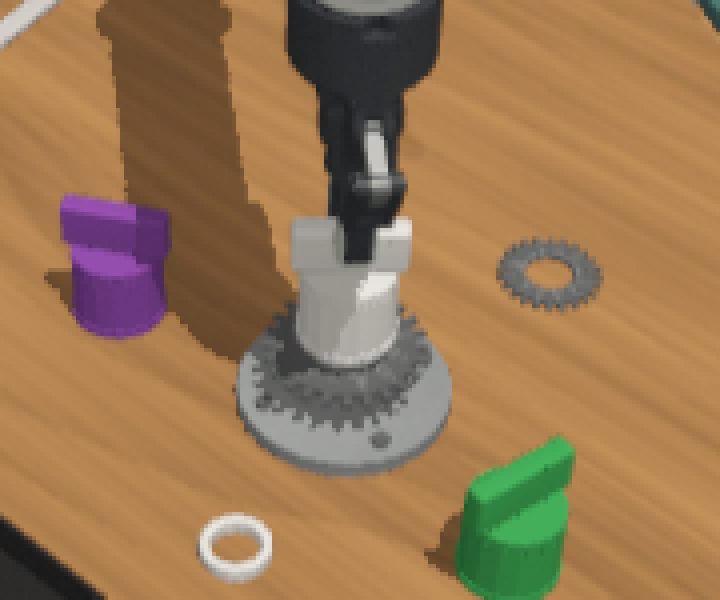

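```bash
cat >> h.py <<'E'
def tops():
    # fit planes: cap top and bar top in scene view
    p=camera("scene");W=pts(p);c=p["color"].astype(int)
    b=(c.min(-1)>110)&(c.max(-1)-c.min(-1)<30)&(np.hypot(W[...,0]-.549,W[...,1]-.0017)<.036)&(W[...,2]>.08)&(W[...,2]<.16)
    z=W[...,2]
    dx=cv2.Sobel(W[...,0].astype(np.float32),-1,0,1);dz=cv2.Sobel(z.astype(np.float32),-1,0,1)
    # connected normals
    gx=[cv2.Sobel(W[...,i].astype(np.float32),-1,1,0) for i in range(3)];gy=[cv2.Sobel(W[...,i].astype(np.float32),-1,0,1) for i in range(3)]
    n=np.cross(np.stack(gx,-1),np.stack(gy,-1));n/=np.linalg.norm(n,axis=-1,keepdims=True)+1e-9
    h=b&(abs(n[...,2])>.93)
    zz=z[h];hist=np.histogram(zz,bins=np.arange(.084,.156,.003));print("flat",hist[0])
    for k,(lo,hi) in {"cap":(.088,.124),"bar":(.124,.15)}.items():
        q=W[h&(z>lo)&(z<hi)]
        if len(q)<12: continue
        m=np.median(q[:,2]);q=q[abs(q[:,2]-m)<.004]
        A=np.c_[q[:,:2]-q[:,:2].mean(0),np.ones(len(q))];s=np.linalg.lstsq(A,q[:,2],rcond=None)[0]
        print(k,len(q),"z",m.round(4),"slope",s[:2].round(3),"ctr",q.mean(0).round(4))
    # bar yaw
    q=W[b&(z>.115+0)&(abs(n[...,2])>.9)]
E
python3 -c "
from h import *
tops()"
```

```text
flat [ 0  0  0  0  0  0  8 34 24  0  0  0  0  0  0  0  0 11  5  0  0  0  0]
cap 64 z 0.1076 slope [0.048 0.062] ctr [0.5576 0.011  0.1074]
bar 16 z 0.1372 slope [0.271 0.261] ctr [ 0.5576 -0.0069  0.1374]
```

The picture shows the nut down with its bar level (top edge at row ~218 on both sides), and the cap top has moved from about 0.117 to 0.1075. I'll turn a little further into the gap, follow it down and check.

arm_command --pt "0.22 0 0.3 0 -2" --pt "0.22 0 0.6 0 -4" --pt "0.22 0 0.8 0 -6" --pt "0.22 0 0.8 0 -6"

```text
clock: 8.55
eef_pos: [0.549, 0.0017, 0.1123]
eef_rot: [-0.678, 0.679, -0.198, 0.198]
ft_force: [-1.6, -1.4, 4.0]
finger_gap: 0.0193
```

```bash
python3 -c "
from h import *
rep((.549,.0017,.112));bar();tops()"
```

```text
t 8.55 pos [0.549  0.0017 0.1123] zyaw 57.5 toolY [-0.001 -0.001 -1.   ] d_cm [0.   0.03 0.01] twist 75.1 q [ 0.366  0.618 -0.626  2.073  0.609  0.638  0.325] F [-1.6 -1.4  4. ] T [-0.25  0.37 -0.14] gap 0.0193
scene 981 hist [ 28  33  29  26  34  39 113  46  28  28  23  34  32  34  47   7   3   1]
pics/scene_14.png
flat [ 0  0  0  0  0  0  4 35 11  0  0  0  0  0  0  0  0  7  7  0  0  0  0]
cap 50 z 0.1071 slope [0.069 0.073] ctr [0.5611 0.0103 0.107 ]
bar 14 z 0.138 slope [0.262 0.117] ctr [ 0.5615 -0.0103  0.1382]
```

The nut is in the thread start, with light resistance of 4 N and -0.14 N m. I'll reverse to forward now, following it down.

arm_command --pt "0.22 0 -0.1 0 4" --pt "0.22 0 -0.1 0 8" --pt "0.22 0 -0.1 0 12" --pt "0.22 0 -0.1 0 16" --pt "0.22 0 -0.1 0 20"

```text
clock: 9.15
eef_pos: [0.5495, 0.0023, 0.113]
eef_rot: [0.634, -0.633, 0.314, -0.314]
ft_force: [-0.5, -0.4, -0.8]
finger_gap: 0.0188
```

arm_command --pt "0.22 0 0 0 4" --pt "0.22 0 0 0 8" --pt "0.22 0 0 0 12" --pt "0.22 0 0 0 16" --pt "0.22 0 0 0 20"

```text
clock: 9.65
eef_pos: [0.5491, 0.002, 0.1128]
eef_rot: [0.57, -0.57, 0.419, -0.419]
ft_force: [-1.3, -0.2, -0.3]
finger_gap: 0.0187
```

```bash
python3 -c "
from h import *
rep((.549,.0017,.112));bar();tops()"
```

```text
t 9.65 pos [0.5491 0.002  0.1128] zyaw 17.3 toolY [-0.  0. -1.] d_cm [ 0.03  0.08 -0.01] twist 34.9 q [ 0.235  0.578 -0.439  2.079  0.441  0.575 -0.215] F [-1.3 -0.2 -0.3] T [-0.08  0.04  0.01] gap 0.0187
scene 1015 hist [ 32  27  37  28  39  42 130  28  24  35  25  38  24  53  28   6   4   4]
pics/scene_16.png
flat [ 0  0  0  0  0  0 13 46  2  0  0  0  0  0  0  0  6  9  0  0  0  0  0]
cap 60 z 0.1057 slope [0.002 0.01 ] ctr [0.5612 0.0107 0.1057]
bar 15 z 0.1351 slope [0.104 0.071] ctr [0.5401 0.0184 0.1352]
```

Descending and level. I'll continue.

arm_command --pt "0.22 0 0.05 0 4" --pt "0.22 0 0.1 0 8" --pt "0.22 0 0.1 0 12" --pt "0.22 0 0.15 0 16" --pt "0.22 0 0.2 0 20"

```text
clock: 10.25
eef_pos: [0.549, 0.0019, 0.111]
eef_rot: [0.488, -0.489, 0.511, -0.511]
ft_force: [0.6, 0.3, 0.8]
finger_gap: 0.0188
```

arm_command --pt "0.22 0 0.05 0 4" --pt "0.22 0 0.1 0 8" --pt "0.22 0 0.1 0 12" --pt "0.22 0 0.15 0 16" --pt "0.22 0 0.2 0 20"

```text
clock: 10.75
eef_pos: [0.5491, 0.0021, 0.109]
eef_rot: [0.392, -0.392, 0.588, -0.588]
ft_force: [0.4, 0.1, 0.0]
finger_gap: 0.0186
```

```bash
python3 -c "
from h import *
rep((.549,.0017,.112));bar();tops()"
```

```text
t 10.75 pos [0.5491 0.0021 0.109 ] zyaw -22.6 toolY [-0.  0. -1.] d_cm [ 0.04 -0.3   0.01] twist -5.0 q [ 0.094  0.559 -0.245  2.087  0.259  0.524 -0.735] F [0.4 0.1 0. ] T [-0.06  0.15  0.02] gap 0.0186
scene 961 hist [ 31  30  30  30  42 106  22  20  23  21  19  24  57  44  11   9   8   4]
pics/scene_18.png
flat [ 0  0  0  0  1 14 28  2  0  0  0  0  0  0  0 10 13  0  0  0  0  0  0]
cap 44 z 0.1029 slope [ 0.091 -0.006] ctr [0.5642 0.0028 0.1027]
bar 23 z 0.1322 slope [ 0.271 -0.072] ctr [0.5497 0.0157 0.1319]
```

arm_command --pt "0.22 0 0.05 0 4" --pt "0.22 0 0.1 0 8" --pt "0.22 0 0.1 0 12" --pt "0.22 0 0.15 0 16" --pt "0.22 0 0.2 0 20"

```text
clock: 11.35
eef_pos: [0.5493, 0.0022, 0.1072]
eef_rot: [0.285, -0.284, 0.647, -0.647]
ft_force: [-0.3, 0.7, 0.7]
finger_gap: 0.0187
```

arm_command --pt "0.22 0 0.05 0 4" --pt "0.22 0 0.1 0 8" --pt "0.22 0 0.1 0 12" --pt "0.22 0 0.15 0 16" --pt "0.22 0 0.2 0 20"

```text
clock: 11.85
eef_pos: [0.5495, 0.0022, 0.1052]
eef_rot: [0.168, -0.168, 0.687, -0.687]
ft_force: [0.0, -1.0, 0.7]
finger_gap: 0.0188
```

arm_command --pt "0.22 0 0.05 0 4" --pt "0.22 0 0.1 0 8" --pt "0.22 0 0.1 0 12" --pt "0.22 0 0.15 0 16" --pt "0.22 0 0.2 0 20"

```text
clock: 12.35
eef_pos: [0.5496, 0.0022, 0.1032]
eef_rot: [0.046, -0.046, 0.706, -0.706]
ft_force: [-0.7, -0.6, 1.1]
finger_gap: 0.0185
```

```bash
python3 -c "
from h import *
rep((.549,.0017,.112));bar();tops()"
```

```text
t 12.35 pos [0.5496 0.0022 0.1032] zyaw -82.5 toolY [ 0.001  0.    -1.   ] d_cm [ 0.06 -0.88  0.04] twist -64.9 q [-0.119  0.561  0.044  2.099 -0.052  0.483 -1.476] F [-0.7 -0.6  1.1] T [-0.05 -0.02  0.02] gap 0.0185
scene 847 hist [30 30 34 52 97 18 13 19 16 24 20 72 15  7  5  3  2  0]
pics/scene_20.png
flat [ 0  0  1  9 39  3  0  0  0  0  0  0  0  7 10  2  0  0  0  0  0  0  0]
cap 51 z 0.097 slope [ 0.01  -0.002] ctr [0.5517 0.0114 0.0971]
bar 19 z 0.1268 slope [ 0.038 -0.036] ctr [0.5609 0.0073 0.1267]
```

arm_command --pt "0.22 0 0 0 3" --pt "0.22 0 0.05 0 6" --pt "0.22 0 0.05 0 9" --pt "0.22 0 0.1 0 12" --pt "0.22 0 0.1 0 15"

```text
clock: 12.95
eef_pos: [0.5493, 0.002, 0.1022]
eef_rot: [-0.046, 0.046, 0.706, -0.706]
ft_force: [-0.4, 0.5, -0.3]
finger_gap: 0.0184
```

```bash
python3 -c "
from h import *
rep((.549,.0017,.102));tops()"
```

```text
t 12.95 pos [0.5493 0.002  0.1022] zyaw -97.5 toolY [-0.  0. -1.] d_cm [0.02 0.02 0.03] twist -79.9 q [-0.17   0.565  0.115  2.102 -0.134  0.481 -1.655] F [-0.4  0.5 -0.3] T [-0.1  -0.01  0.02] gap 0.0184
flat [ 0  0  0 33 19  0  0  0  0  0  0  0  0 14  4  0  0  0  0  0  0  0  0]
cap 52 z 0.0955 slope [0.057 0.065] ctr [0.55   0.0199 0.0955]
bar 16 z 0.1257 slope [-0.081  0.19 ] ctr [0.5676 0.0051 0.1255]
```

arm_command --pt "0.22 0 0 0 2" --pt "0.22 0 0 0 4" --pt "0.22 0 0 0 6" --pt "0.22 0 0 0 8"

```text
clock: 13.4
eef_pos: [0.5491, 0.0017, 0.1022]
eef_rot: [0.097, -0.097, -0.7, 0.701]
ft_force: [-0.2, -2.2, 0.0]
finger_gap: 0.0189
```

```bash
python3 -c "
from h import *
rep((.549,.0017,.102));tops()"
```

```text
t 13.4 pos [0.5491 0.0017 0.1022] zyaw -105.7 toolY [-0. -0. -1.] d_cm [0.01 0.02 0.01] twist -88.1 q [-0.199  0.568  0.155  2.103 -0.179  0.483 -1.753] F [-0.2 -2.2  0. ] T [-0.18 -0.02  0.03] gap 0.0189
flat [ 0  0  3 28 18  1  0  0  0  0  0  0  0  9  3  0  0  0  0  1  0  0  0]
cap 50 z 0.0955 slope [0.048 0.1  ] ctr [0.5533 0.0181 0.0956]
```

arm_command --pt "0.22 0 0 0 2" --pt "0.22 0 0 0 4" --pt "0.22 0 0 0 6"

```text
clock: 13.75
eef_pos: [0.5492, 0.0017, 0.1023]
eef_rot: [0.133, -0.133, -0.694, 0.694]
ft_force: [0.1, -0.8, -0.6]
finger_gap: 0.0188
```

```bash
python3 -c "
from h import *
rep((.549,.0017,.102))"
```

```text
t 13.75 pos [0.5492 0.0017 0.1023] zyaw -111.7 toolY [ 0. -0. -1.] d_cm [0.02 0.03 0.01] twist 85.9 q [-0.22   0.57   0.184  2.104 -0.213  0.485 -1.826] F [ 0.1 -0.8 -0.6] T [-0.28 -0.    0.04] gap 0.0188
```

arm_command --pt "0.22 0 0 0 2" --pt "0.22 0 0 0 4"

```text
clock: 13.95
eef_pos: [0.5493, 0.0017, 0.1023]
eef_rot: [0.157, -0.158, -0.689, 0.689]
ft_force: [0.6, -2.3, -1.1]
finger_gap: 0.019
```

```bash
python3 -c "
from h import *
rep((.549,.0017,.102));tops()"
```

```text
t 13.95 pos [0.5493 0.0017 0.1023] zyaw -115.7 toolY [ 0. -0. -1.] d_cm [0.02 0.03 0.01] twist 81.9 q [-0.234  0.571  0.203  2.105 -0.235  0.486 -1.874] F [ 0.6 -2.3 -1.1] T [-0.34  0.05  0.01] gap 0.019
flat [ 0  0  1 39 19  1  0  0  0  0  0  0  0  6  6  0  0  0  0  0  0  0  0]
cap 59 z 0.0955 slope [0.036 0.093] ctr [0.5533 0.0172 0.0953]
```

The nut now rests on the sprocket, with the cap height steady, while the thread play of about 27° is taken up. I'll continue gently.

arm_command --pt "0.22 0 0 0 2" --pt "0.22 0 0 0 4"

```text
clock: 14.2
eef_pos: [0.5492, 0.0017, 0.1023]
eef_rot: [0.182, -0.182, -0.683, 0.683]
ft_force: [-0.7, -1.4, 0.3]
finger_gap: 0.0186
```

```bash
python3 -c "
from h import *
rep((.549,.0017,.102))"
```

```text
t 14.2 pos [0.5492 0.0017 0.1023] zyaw -119.7 toolY [-0. -0. -1.] d_cm [0.02 0.03 0.01] twist 77.9 q [-0.247  0.573  0.222  2.105 -0.257  0.488 -1.921] F [-0.7 -1.4  0.3] T [-0.35  0.08  0.08] gap 0.0186
```

arm_command --pt "0.22 0 0 0 2" --pt "0.22 0 0 0 4"

```text
clock: 14.4
eef_pos: [0.549, 0.0016, 0.1023]
eef_rot: [0.205, -0.205, -0.677, 0.677]
ft_force: [-0.3, -2.6, -0.3]
finger_gap: 0.0191
```

```bash
python3 -c "
from h import *
rep((.549,.0017,.102))"
```

```text
t 14.4 pos [0.549  0.0016 0.1023] zyaw -123.7 toolY [-0. -0. -1.] d_cm [ 0.    0.03 -0.01] twist 73.9 q [-0.261  0.575  0.241  2.106 -0.279  0.49  -1.969] F [-0.3 -2.6 -0.3] T [-0.49  0.3   0.11] gap 0.0191
```

arm_command --pt "0.22 0 0 0 2"

```text
clock: 14.5
eef_pos: [0.5488, 0.0015, 0.1022]
eef_rot: [0.217, -0.217, -0.673, 0.673]
ft_force: [-1.1, -3.7, -0.1]
finger_gap: 0.0187
```

```bash
python3 -c "
from h import *
rep((.549,.0017,.102));tops();bar()"
```

```text
t 14.5 pos [0.5488 0.0015 0.1022] zyaw -125.7 toolY [-0.001 -0.    -1.   ] d_cm [-0.01  0.02 -0.03] twist 71.9 q [-0.268  0.576  0.251  2.107 -0.29   0.491 -1.993] F [-1.1 -3.7 -0.1] T [-0.58  0.25  0.1 ] gap 0.0187
flat [ 0  1  3 38 16  1  0  0  0  0  0  0  0  8  5  0  0  0  0  0  0  0  0]
cap 58 z 0.0954 slope [0.037 0.11 ] ctr [0.5505 0.0177 0.0954]
bar 12 z 0.1258 slope [0.054 0.266] ctr [ 0.5689 -0.0059  0.1258]
scene 883 hist [32 36 31 99 61 24 26 30 25 22 18 46  1  5  0  0  0  0]
pics/scene_26.png
```

arm_command --pt "0.22 0 0 0 2" --pt "0.22 0 0 0 2"

```text
clock: 14.8
eef_pos: [0.5487, 0.0014, 0.1022]
eef_rot: [0.228, -0.228, -0.669, 0.67]
ft_force: [-1.6, -5.0, -0.0]
finger_gap: 0.0188
```

```bash
python3 -c "
from h import *
rep((.549,.0017,.102))"
```

```text
t 14.8 pos [0.5487 0.0014 0.1022] zyaw -127.6 toolY [-0.001 -0.001 -1.   ] d_cm [-0.    0.02 -0.04] twist 70.0 q [-0.274  0.578  0.26   2.107 -0.301  0.492 -2.016] F [-1.6 -5.  -0. ] T [-0.85  0.35  0.21] gap 0.0188
```

arm_command --pt "0.22 0 0 0 2" --pt "0.22 0 0 0 2"

```text
clock: 15.0
eef_pos: [0.5488, 0.0013, 0.1022]
eef_rot: [0.24, -0.24, -0.665, 0.666]
ft_force: [-1.4, -4.8, -0.7]
finger_gap: 0.0186
```

```bash
python3 -c "
from h import *
rep((.549,.0017,.102))"
```

```text
t 15.0 pos [0.5488 0.0013 0.1022] zyaw -129.7 toolY [-0.001 -0.001 -1.   ] d_cm [ 0.01  0.02 -0.04] twist 67.9 q [-0.281  0.579  0.27   2.107 -0.312  0.493 -2.04 ] F [-1.4 -4.8 -0.7] T [-1.02  0.39  0.26] gap 0.0186
```

arm_command --pt "0.22 0 0 0 0.5" --pt "0.22 0 0 0 0.5" --pt "0.22 0 0 0 0.5"

```text
clock: 15.3
eef_pos: [0.5489, 0.0013, 0.1022]
eef_rot: [0.243, -0.242, -0.664, 0.665]
ft_force: [-1.6, -4.9, -0.7]
finger_gap: 0.019
```

```bash
python3 -c "
from h import *
for i in range(3): rep((.549,.0017,.102));camera('top')
bar()"
```

```text
t 15.3 pos [0.5489 0.0013 0.1022] zyaw -130.1 toolY [-0.001 -0.001 -1.   ] d_cm [ 0.02  0.02 -0.04] twist 67.5 q [-0.283  0.579  0.272  2.107 -0.314  0.494 -2.045] F [-1.6 -4.9 -0.7] T [-1.1   0.36  0.34] gap 0.019
t 15.35 pos [0.5489 0.0013 0.1022] zyaw -130.1 toolY [-0.001 -0.001 -1.   ] d_cm [ 0.02  0.02 -0.04] twist 67.5 q [-0.283  0.579  0.272  2.107 -0.314  0.494 -2.045] F [-2.5 -5.2 -0.7] T [-1.02  0.34  0.31] gap 0.0185
t 15.4 pos [0.5489 0.0013 0.1022] zyaw -130.1 toolY [-0.001 -0.001 -1.   ] d_cm [ 0.02  0.02 -0.04] twist 67.5 q [-0.283  0.579  0.272  2.107 -0.314  0.494 -2.045] F [-2.  -5.1 -0. ] T [-1.09  0.38  0.35] gap 0.019
scene 906 hist [ 29  36  33 102  60  27  26  26  26  24  33  42   4   0   0   0   0   0]
pics/scene_30.png
```

The torque holds at about 0.33 N m. The nut has turned about 163° forward and the cap has dropped about 21.8 mm, so it is snug. I'll ease off to mid-cage, open and retreat.

arm_command --pt "0.22 0 0 0 -3" --pt "0.22 0 0 0 -6" --pt "0.22 0 0 0 -10" --pt "0.4 0 0 0 -10" --pt "0.8 0 0 0 -10"

```text
clock: 16.0
eef_pos: [0.5503, 0.0033, 0.1026]
eef_rot: [-0.184, 0.185, 0.683, -0.682]
ft_force: [0.4, -0.2, 0.1]
finger_gap: 0.0471
```

arm_command --pt "0.8 0 0 0 0" --pt "0.8 0 0 0 0" --pt "0.8 0 -3 0 0" --pt "0.8 0 -6 0 0" --pt "0.8 0 -10 0 0"

```text
clock: 16.5
eef_pos: [0.5481, 0.0022, 0.2022]
eef_rot: [0.185, -0.183, -0.682, 0.683]
ft_force: [0.7, 0.1, 0.0]
finger_gap: 0.0684
```

arm_command --pt "0.8 -4 -1 -3 0" --pt "0.8 -8 -2 -6 0" --pt "0.8 -12 -2 -9 0" --pt "0.8 -12 -2 -9 0"

```text
clock: 16.9
eef_pos: [0.705, 0.022, 0.2229]
eef_rot: [-0.18, 0.185, 0.684, -0.682]
ft_force: [-0.3, 0.1, -0.8]
finger_gap: 0.0684
```

```bash
python3 -c "
from h import *
rep((.549,.0017,.102));tops();bar()
p=camera('top');W=pts(p);m=(W[...,2]>.115)&(W[...,2]<.135)&(np.hypot(W[...,0]-.549,W[...,1])<.04);q=W[m];print(m.sum(),np.median(q,0),cv2.minAreaRect((q[:,:2]*1000).astype(np.float32)))
cv2.imwrite('pics/topend.png',p['color'][...,::-1])"
```

```text
t 16.9 pos [0.705  0.022  0.2229] zyaw -120.0 toolY [ 0.008  0.001 -1.   ] d_cm [12.59 11.96  9.61] twist 77.6 q [-0.29   0.587  0.298  1.678 -0.21   0.899 -2.002] F [-0.3  0.1 -0.8] T [0.06 0.13 0.01] gap 0.0684
flat [ 0  0  4 28 19  0  0  0  0  0  0  0  5 20 12  0  0  0  0  0  0  0  0]
cap 51 z 0.0955 slope [0.132 0.174] ctr [0.5552 0.014  0.0954]
bar 30 z 0.1256 slope [0.081 0.161] ctr [0.5484 0.0034 0.1257]
scene 814 hist [ 32  30  33 100  72  36  37  40  37  38  57 101   2   0   0   0   0   0]
pics/scene_32.png
130 [ 0.55913962 -0.00337104  0.12249145] ((552.5465087890625, 0.3625373840332031), (13.75636100769043, 58.95463180541992), 64.3120346069336)
```

View pics/scene_32.png

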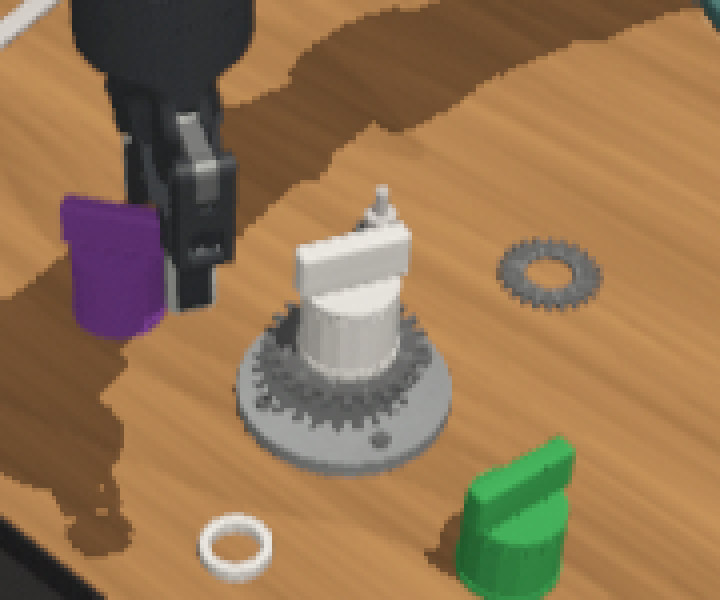

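View pics/topend.png

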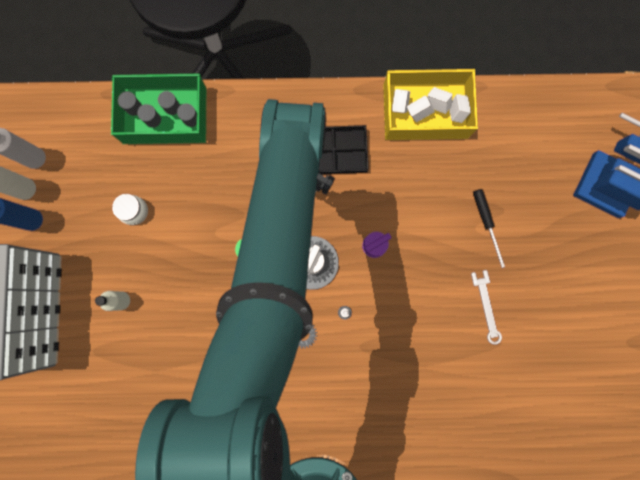

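The nut stands upright and low on the sprocket (zoomed view 350,300), and the other objects are where they were. I'll check the camera's height bias on the sprocket and the bench before handing in.

```bash
python3 -c "
from h import *
p=camera('scene');W=pts(p);z=W[...,2];r=np.hypot(W[...,0]-.5492,W[...,1]-.0017)
m=(r>.031)&(r<.039)&(z>.035)&(z<.056);print('sprocket top',m.sum(),np.percentile(z[m],[10,25,50,75,90]).round(4))
m=(r>.08)&(r<.1)&(abs(z)<.012);print('bench',np.median(z[m]).round(4))
m=(r>.051)&(r<.058)&(z>0)&(z<.03);print('foot',np.percentile(z[m],[25,50,75]).round(4))
m=(r<.04)&(z>.1);q=W[m&(z>.118)&(z<.135)];
a=np.radians(-25.7);s=(q[:,:2]-[.549,.0017])@[np.cos(a),np.sin(a)]
for lo in np.arange(-.032,.032,.008):
    k=(s>=lo)&(s<lo+.008)
    if k.sum()>4: print(round(lo+.004,3),k.sum(),np.percentile(q[k,2],80).round(4))
"
```

```text
sprocket top 184 [0.0439 0.045  0.0463 0.0474 0.0482]
bench 0.0025
foot [0.0134 0.0151 0.0166]
-0.028 21 0.1261
-0.02 25 0.1266
-0.012 22 0.1254
-0.004 23 0.126
0.004 25 0.1261
0.012 24 0.1263
0.02 22 0.1259
0.028 19 0.1256
```

The camera reads about 2.5 mm high on the bench and the sprocket. That puts the cap top at 93 mm and the nut's underside at 44 mm, and the bar is level.

```bash
python3 -c "
from h import *
print(sign_off())"
```

```text
the job is handed in; nothing more can be done
None
```

The nut is run down onto the sprocket and released, and I handed the job in at about 17 s of the 72 s allowed. The hand-in reports no verdict.

**What I did:** I closed the gripper to about 19 mm around the 14 mm bar as a loose cage, so the nut could drop and descend freely. About 60° backward it dropped roughly 10 mm. I then turned it forward about 160° with the tool following down. It met resistance and I held it at about 0.2–0.35 N m for roughly half a second, then backed off, opened and moved clear.

**Last checks that agreed:**
- **Height:** the cap top read 95.5 mm and the camera reads about 2.5 mm high (bench 2.5 mm, sprocket top 46.3 mm). That puts the nut's underside at about 44 mm, which is the seat.
- **Level:** the bar top is level along its length within about 1 mm.
- **Bystanders:** those visible in the last pictures are where they were, and the gripper is clear of everything.

**What was less certain:**
- The last torque reading, about 0.33 N m, was slightly above the 0.2–0.3 N m given.
- A side force of about 5 N showed while tightening, because the cage pressed a little off-centre.
- The contact forces on the sprocket and thread cannot be measured, so I inferred them from the torque.
- Small-patch slope fits on the cap (0.13–0.17) were too noisy to confirm tilt across the bar.

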